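# Tuck the nozzle case shut

## Robot

A 7-joint arm with a two-finger parallel gripper is mounted at the origin on the work surface. World frame = base frame: x ahead of the robot, y to its left, z up, the work surface at z = 0. Lengths are in mm, angles in rad, forces in N, time in s.
With the tool pointing down it reaches from about 350 to 900 mm from the base axis. Payload 19.9 kg.
Tool frame: the origin (TCP) lies between the finger pads; the fingertips stand 22 mm ahead of it and the grasp point (between the pads) lies 3 mm ahead of it; z points along the fingers, y is the direction in which the jaws open and shut (so a half turn about z gives the same grasp; the last joint's range is limited). The gripper opens to 85 mm and grips with 20 to 120 N. Pads are 22 mm wide; open, the fingers measure 114 mm over their backs; the gripper's body (76 mm by 85 mm) begins 54 mm behind the grasp point. The pads swing forward as they close: fully open they stand 13 mm farther back than shut.
Start: joints at [-0.042, 0.417, -0.01, 1.614, 0.005, 1.111, -0.053], TCP at [624.983, 0.004, 253.26] pointing down, gripper open.
Joint ranges: [-2.81, 2.81], [-0.39, 2.02], [-1.27, 1.25], [0.06, 2.57], [-1.19, 4.33], [0.19, 2], [-2.82, 2.82]. Speed limits (rad/s): [1.89, 1.89, 2.39, 2.39, 3.01, 3.01, 3.01].

## Interface

Orientations are given as a 3x3 rotation matrix whose columns are the frame's x, y, z axes.
In Python, from workcell import arm gives the robot as it stands.
- The arm moves only by the shell command python3 -m inch 'ROWS' [FORCE]. ROWS is JSON, a list that holds one entry, the list of rows, each a list of 7 numbers: the shift along the tool's x, y, z in m, then the turn, a rotation vector about the tool's x, y, z in rad, then the closure, from -1 (fully open) to 1 (shut), so that 0 is half open. In form: [[[dx, dy, dz, rx, ry, rz, gripper], ...]]. A call has 1 to 12 rows; each row is the pose to reach, as a shift and turn from the pose commanded when the call began, along the tool's axes at that moment; what a row does not reach only later rows make up. A row lasts 1/10 s, in which the tool goes at most 50 mm and 8.59 degrees, less where a joint would pass 70% of its speed; a pose out of reach is approached as far as the arm can. A call with a gripper value outside its range is refused whole. The fingers move at their own pace and stop on an object; FORCE is the grip in N (left out, the last holds). Time passes only in rows, so rows that repeat a pose let the fingers close. It gives the time, the measured TCP pose, the force and the opening at its end, in the units of the state.
- arm.read_state(): the state, without advancing time (a new reading comes with each control period).
- arm.camera(name): name is "scene" or "side" or "wrist"; returns a dict with "image" (400x640x3 uint8, blue, green, red), "z_map" (400x640 float32, mm along the optical axis (not along the pixel's ray), 0 where there is no reading), "camera_matrix" (3x3 intrinsics, pixels), "R" (3x3) and "t" (3): a world point X has camera coordinates R X + t; the wrist camera has in their place "T_tool_cam" (4x4, takes a point from camera to tool coordinates, whose origin is the TCP and whose axes are the flange's). Camera axes: x right, y down, z forward; pixel columns grow to the right and rows downward; lengths in mm; the calibration is good to about 2 mm. The wrist camera is an equidistant fisheye: a pixel r from the principal point sees the ray r / f radians off the axis. A picture is of the moment at which its call begins: read the wrist's pose just before it.
- arm.close_job(): hands the job in, once; it reports no verdict.
The state is a dict: "time_s": time; "qpos": joint angles; "dq": joint speeds; "joint_efforts": joint torques, N m; "tcp_pos": TCP position; "tool_rot": TCP orientation; "ft_force": force on the tool from outside, world axes, zero at the start; "ft_torque": the same for the moment, N m; "gripper_width": finger opening in mm.
Only numpy, scipy, OpenCV 4.12 (cv2) and the standard library are available. Lean on these libraries where they do the work, as an engineer would, in place of code of your own. Each camera call takes 0.05 s, during which the arm holds its last target. There are 200 camera calls.

## Task

Close the piping-nozzle case: with the fingertips push its hinged white flap over until it lies flat, then, pressing it down, push it along towards the steel lip until its free edge is tucked under the lip as far as it will go, and come away so that the lip alone keeps it shut. Do not pinch the flap, and leave everything else on the bench where it is.

Things in the scene. Friction and masses are not known exactly. Their poses are not given: they have to be found in the camera images.
- case: Fixed grey nozzle case, 200 mm (its x) by 180 mm (its y), rim 60 mm above the bench. Origin: centre of its underside; z up; x from the hinge side (nearer the robot) to the lip side; turned up to 20 degrees. Hinge axle along y at x = -92 mm (when slide is 0), z = 62.5 mm; the flat flap's top lies at z = 65 mm. Hinge cheeks rise to z = 72 mm at |y| 85 to 90 mm, x -103 to -53 mm.
- flap (a joint): Angle (rad) of the white flap: 0 = flat on the case rim (stop), pi/2 = upright, 2.0 = leaning back towards the robot (stop). Stiff-going spring hinge: stays where it is left when about upright; pressed flat and let go untucked, it springs back up to about 0.4 to 0.85 rad. About 0.15 N m presses it flat.
- slide (a joint): Travel (m) of the flap's axle along the case's +x in its slotted hinge: 0 = back, 0.024 = home (stop). Friction about 3 N; stays where left. At 0 the flat flap's free edge is 10 mm short of the lip; at 0.024 it is 14 mm beneath it. Slid more than 0.010 before it is flat, the flap lands on top of the lip.
- flap_root (a point): Middle of the flap's axle, mid-thickness; turns with the flap: x to the free edge, y along the axle, z out of the outer face (up when flat, to the robot when upright). Plate 170 mm long, 164 wide, 5 thick. On the outer face a raised panel, 8 mm high, 130 mm wide, from x = 55 to 147 mm: its edge nearest the axle is a square shoulder for fingertips to push on.
- flap_edge (a point): Middle of the flap's free edge, half-way through its thickness; axes as flap_root.
- lip_edge (a point): Middle of the free edge of the fixed steel retaining lip on the far side of the case, on its underside: 68 mm above the bench, 3 mm above the top of the flat flap. The lip is 4 mm thick (top at 72 mm), 150 mm wide. Axes as the case.
- nozzle: loose steel piping nozzle, cone 28 mm wide, 40 mm tall, standing beside the case. Origin on its underside; leave it alone.
- cutter: steel ring cutter 66 mm across, 35 mm tall, standing beside the case. Origin on its underside; leave it alone.
- jar: amber glass jar with steel cap, 60 mm across, 85 mm tall, beside the case. Origin on its underside; leave it alone.
- brush: pastry brush lying on the bench beside the case, about 0.2 m long and under 30 mm high. Origin on its underside; leave it alone.
- bowl_big: yellow mixing bowl, 180 mm across, 85 mm tall, on the robot's right. Origin on its underside; leave it alone.
- bowl_small: blue bowl, 120 mm across, 60 mm tall, on the robot's right. Origin on its underside; leave it alone.
- scraper: bench scraper, 110 x 140 mm, 14 mm high, lying at the far left. Origin on its underside; leave it alone.

How it is judged:
By the outcome, as a careful person would: the job done as asked, in the order asked, and still so for the second after the job is handed in, with the robot touching nothing.
It also fails if it takes over 48 s, if anything falls off the work surface, if the arm or the gripper's body presses on something with over 40 N, if the wrist force passes 120 N, or if a joint passes its speed limit or range.

## Working session

There is one attempt and no reset: what is moved stays moved. The work goes in short steps, Python scripts to look and compute and a shell command to move; the robot and the scene stay as the last step left them, time stands still between calls to the robot, and variables do not carry over. Pictures are saved under pics/ and viewed, about 8 in all and at most 12, crops included, and the job is handed in when it is done.

```bash
mkdir -p pics; ls; python3 - <<'E'
from workcell import arm
import cv2,numpy as np
s=arm.read_state();print(s)
for n in("scene","side"):
    c=arm.camera(n);cv2.imwrite(f"pics/{n}0.png",c["image"]);np.savez(f"pics/{n}0.npz",**{k:v for k,v in c.items() if isinstance(v,np.ndarray)})
    print(n,c["camera_matrix"],c["R"],c["t"])
E
```

```text
pics
{'time_s': 0.0, 'qpos': array([-0.04150375,  0.41793762, -0.01029092,  1.61420044,  0.0046863 ,
        1.11067559, -0.05300801]), 'dq': array([-0.00073437,  0.00010643, -0.00015961, -0.0001408 ,  0.00019302,
       -0.00080417,  0.0015259 ]), 'joint_efforts': array([ 3.43503270e-04, -8.64444852e+01,  6.79280274e-01, -4.34903777e+01,
        1.92400004e-02,  7.37222959e-03,  1.31192037e-04]), 'tcp_pos': array([ 6.24673606e+02, -1.01455955e-02,  2.52671949e+02]), 'tool_rot': array([[ 1.29966383e-05,  9.99999287e-01, -1.19429036e-03],
       [ 9.99999996e-01, -1.30958014e-05, -8.30231607e-05],
       [-8.30387417e-05, -1.19428927e-03, -9.99999283e-01]]), 'ft_force': array([ 0.09550794, -0.48368704,  0.37303047]), 'ft_torque': array([-0.01708729,  0.01430512,  0.00146663]), 'gripper_width': 85.4401601746842}
scene [[425.39268513   0.         316.92550969]
 [  0.         425.39268513 203.82277893]
 [  0.           0.           1.        ]] [[ 0.38588821  0.92249234  0.0099087 ]
 [ 0.52584286 -0.21111517 -0.82396582]
 [-0.75801027  0.32316911 -0.56655287]] [-172.50951849 -215.61687954 1693.39741663]
side [[484.84526114   0.         308.81278509]
 [  0.         484.84526114 192.67475822]
 [  0.           0.           1.        ]] [[-0.70772508 -0.70638814  0.01187456]
 [-0.46745844  0.45560832 -0.7575643 ]
 [ 0.52972429 -0.54169812 -0.65265253]] [ 383.16763832  297.01008428 1223.4944534 ]
```

View pics/scene0.png

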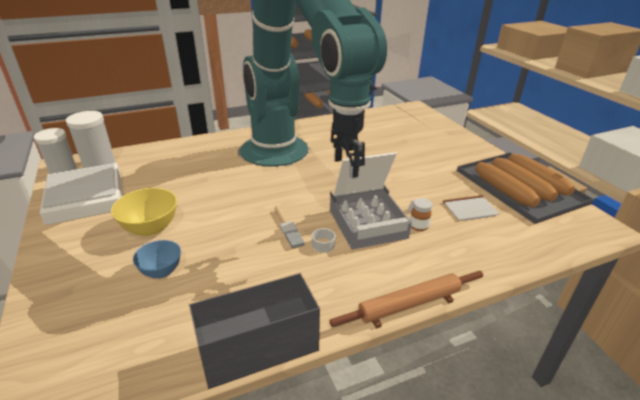

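View pics/side0.png

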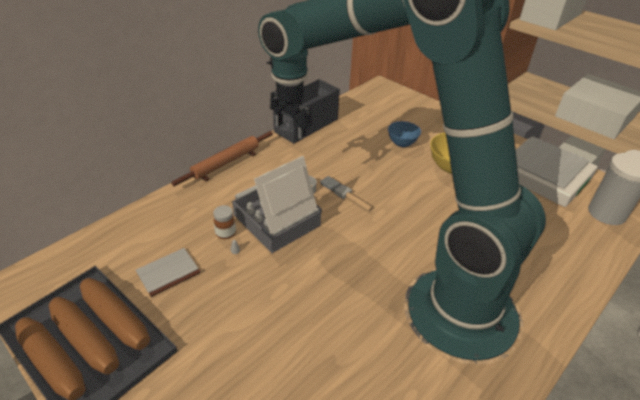

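The flap stands about upright: scene (365,173), side (287,193). The lip is at scene (383,228). Next I'll enlarge both views and use depth.

```bash
cat > h.py <<'E'
import numpy as np,cv2
def load(f): return np.load(f)
def cloud(c):
    z=c["z_map"];v,u=np.mgrid[:400,:640];K=c["camera_matrix"]
    P=np.stack([(u-K[0,2])/K[0,0]*z,(v-K[1,2])/K[1,1]*z,z],-1)
    W=(P-c["t"])@c["R"]; W[z==0]=np.nan; return W
E
python3 - <<'E'
from h import *
a=cv2.imread("pics/scene0.png")[145:255,320:440];b=cv2.imread("pics/side0.png")[150:260,205:335]
cv2.imwrite("pics/crop0.png",np.hstack([cv2.resize(x,(400,550),interpolation=2) if 0 else cv2.resize(x,None,fx=3.1,fy=3.1,interpolation=2) for x in(a,b)]))
for n,reg in(("scene",(145,255,320,440)),("side",(150,260,205,335))):
    W=cloud(load(f"pics/{n}0.npz"));r0,r1,c0,c1=reg
    W=W[r0:r1,c0:c1].reshape(-1,3);W=W[np.isfinite(W[:,0])]
    print(n,"bench med z",np.median(W[W[:,2]<12][:,2]))
    for lo,hi in((50,64),(64,80),(80,110),(110,140),(140,170),(170,200),(200,240),(240,270)):
        q=W[(W[:,2]>lo)&(W[:,2]<hi)]
        if len(q)>5: print(lo,hi,len(q),np.percentile(q,[2,50,98],axis=0).round().tolist())
E
```

```text
scene bench med z 0.9026116226273049
50 64 727 [[471.0, 17.0, 50.0], [632.0, 137.0, 57.0], [679.0, 259.0, 64.0]]
64 80 599 [[475.0, 30.0, 65.0], [659.0, 117.0, 72.0], [680.0, 257.0, 79.0]]
80 110 464 [[484.0, 43.0, 81.0], [500.0, 166.0, 88.0], [661.0, 273.0, 109.0]]
110 140 305 [[497.0, 40.0, 111.0], [508.0, 120.0, 125.0], [521.0, 197.0, 139.0]]
140 170 283 [[508.0, 38.0, 141.0], [522.0, 130.0, 155.0], [533.0, 197.0, 170.0]]
170 200 271 [[520.0, 37.0, 171.0], [534.0, 134.0, 184.0], [545.0, 196.0, 199.0]]
200 240 228 [[531.0, 36.0, 200.0], [545.0, 138.0, 212.0], [555.0, 195.0, 221.0]]
240 270 141 [[576.0, -11.0, 245.0], [666.0, -4.0, 258.0], [681.0, 10.0, 269.0]]
side bench med z -0.34862362440227346
50 64 741 [[462.0, 37.0, 50.0], [609.0, 160.0, 56.0], [903.0, 280.0, 63.0]]
64 80 535 [[467.0, 37.0, 64.0], [487.0, 147.0, 71.0], [675.0, 278.0, 79.0]]
80 110 738 [[478.0, 45.0, 81.0], [494.0, 156.0, 89.0], [654.0, 274.0, 109.0]]
110 140 481 [[487.0, 41.0, 111.0], [497.0, 133.0, 127.0], [516.0, 200.0, 139.0]]
140 170 585 [[496.0, 42.0, 141.0], [509.0, 128.0, 156.0], [527.0, 198.0, 170.0]]
170 200 636 [[507.0, 40.0, 171.0], [522.0, 126.0, 186.0], [540.0, 197.0, 200.0]]
200 240 493 [[522.0, 39.0, 200.0], [538.0, 121.0, 209.0], [550.0, 196.0, 221.0]]
```

View pics/crop0.png

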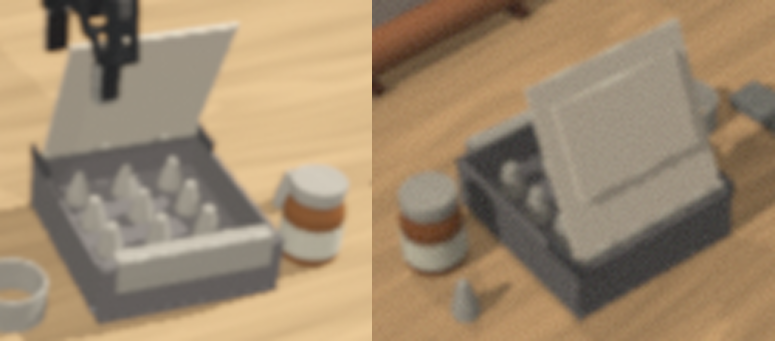

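```bash
python3 - <<'E'
from h import *
P={}
for n,reg in(("scene",(145,255,320,440)),("side",(150,260,205,335))):
    W=cloud(load(f"pics/{n}0.npz"));r0,r1,c0,c1=reg
    W=W[r0:r1,c0:c1].reshape(-1,3);W=W[np.isfinite(W[:,0])];P[n]=W
W=P["scene"];q=W[(W[:,2]>90)&(W[:,2]<215)&(W[:,0]<570)&(W[:,1]<205)&(W[:,1]>30)]
for _ in range(4):
    c=q.mean(0);n=np.linalg.svd(q-c,full_matrices=False)[2][2];d=(q-c)@n;q=q[abs(d)<4]
n*=np.sign(n[0]);print("inner plane",c,n,"yaw",np.degrees(np.arctan2(n[1],n[0])),"tilt",np.arcsin(-n[2]), len(q),d.std())
yaw=np.arctan2(n[1],n[0])
for n_,W in P.items():
    for y in (yaw,):
        C=np.array([[np.cos(y),np.sin(y)],[-np.sin(y),np.cos(y)]]);
        L=np.c_[W[:,:2]@C.T,W[:,2]]
        print(n_,"yaw",y)
        for zl,zh in((20,50),(55,63),(63,69),(69,75),(100,215)):
            m=(L[:,2]>zl)&(L[:,2]<zh);h=L[m]
            print(zl,zh,"x hist",np.percentile(h[:,0],[1,5,25,50,75,95,99]).round(),"y",np.percentile(h[:,1],[1,5,50,90,95,99]).round())
        m=(L[:,2]>66)&(L[:,2]<78)&(L[:,0]>600)
        print("lip",np.percentile(L[m],[3,50,97],axis=0).round(1).tolist())
        np.save(f"pics/L_{n_}.npy",L)
E
```

```text
inner plane [519.24881305 122.35326254 150.93436433] [ 0.91840872 -0.09556544 -0.38391752] yaw -5.940559462677875 tilt 0.3940352188320302 1184 1.3632654046286004
scene yaw -0.10368232203423412
20 50 x hist [456. 458. 497. 561. 635. 658. 660.] y [  6.  36. 170. 258. 301. 331.]
55 63 x hist [461. 465. 541. 618. 657. 660. 661.] y [ 81.  82. 204. 296. 311. 335.]
63 69 x hist [461. 467. 470. 626. 658. 660. 661.] y [ 82.  83. 185. 300. 311. 327.]
69 75 x hist [465. 469. 602. 647. 655. 660. 661.] y [ 82.  90. 174. 257. 296. 325.]
100 215 x hist [482. 484. 494. 506. 518. 528. 530.] y [ 90.  94. 182. 239. 246. 252.]
lip [[615.6, 101.0, 66.5], [652.7, 183.6, 71.9], [660.7, 316.8, 76.9]]
side yaw -0.10368232203423412
20 50 x hist [452. 453. 480. 581. 650. 870. 876.] y [-18.  81. 218. 315. 337. 346.]
55 63 x hist [451. 453. 457. 549. 617. 877. 888.] y [ 88. 107. 234. 319. 337. 344.]
63 69 x hist [451. 455. 461. 464. 490. 648. 659.] y [ 83.  88. 203. 311. 333. 342.]
69 75 x hist [454. 460. 466. 473. 645. 655. 659.] y [ 83.  95. 210. 273. 328. 341.]
100 215 x hist [475. 478. 485. 497. 509. 523. 527.] y [ 91.  99. 179. 239. 247. 253.]
lip [[622.8, 175.6, 67.1], [648.3, 211.0, 71.0], [659.0, 316.0, 76.1]]
```

Case-frame estimate: yaw −0.104, flap at about 1.18 rad leaning towards the lip, and an axle at x'≈466, y'≈172 (world axes turned by the yaw). Rise, close the fingers, turn them square to the case and go behind the flap.

```bash
python3 -m inch '[[[0,0,-0.04,0,0,0.14,0.5],[0.01,-0.02,-0.06,0,0,0.28,1],[0.03,-0.04,-0.06,0,0,0.42,1],[0.05,-0.06,-0.06,0,0,0.56,1],[0.07,-0.08,-0.06,0,0,0.70,1],[0.09,-0.1,-0.06,0,0,0.84,1],[0.11,-0.12,-0.06,0,0,0.98,1],[0.121,-0.13,-0.06,0,0,1.12,1],[0.121,-0.13,-0.06,0,0,1.26,1],[0.121,-0.13,-0.06,0,0,1.4,1],[0.121,-0.13,-0.06,0,0,1.54,1],[0.121,-0.13,-0.06,0,0,1.674,1]]]' 20
cat >> h.py <<'E'
Y=-0.1037
def rel(s):
    """tip centre in the case-turned frame relative to axle (x',y' from middle, z above bench)"""
    p=s["tcp_pos"]+22*s["tool_rot"][:,2]
    return np.round([np.cos(Y)*p[0]+np.sin(Y)*p[1]-466,-np.sin(Y)*p[0]+np.cos(Y)*p[1]-172,p[2]],1)
E
python3 - <<'E'
from h import *
from workcell import arm
s=arm.read_state();print(rel(s),s["tool_rot"].round(3),s["gripper_width"],s["ft_force"])
c=arm.camera("side");cv2.imwrite("pics/s1.png",cv2.resize(c["image"][90:260,200:340],None,fx=4,fy=3.5,interpolation=2))
E
```

```text
time_s: 1.3
tcp_pos: [494.8, 121.0, 313.1]
tool_rot: [[0.994, -0.109, -0.001], [-0.109, -0.994, -0.0], [-0.0, 0.0, -1.0]]
ft_force: [-1.0, 0.0, 0.3]
gripper_width: 0.2
[ 13.6  -0.4 291.1] [[ 0.994 -0.109 -0.001]
 [-0.109 -0.994 -0.   ]
 [-0.     0.    -1.   ]] 0.155723113444299 [-1.0229205   0.0196109   0.26720392]
```

View pics/s1.png

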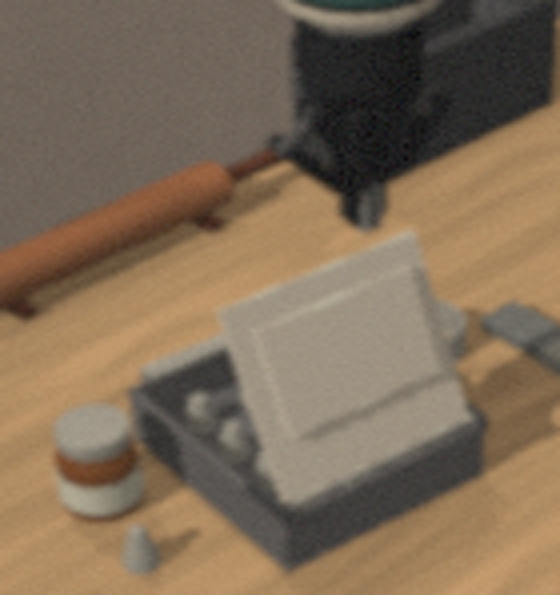

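```bash
python3 -m inch '[[[0,0,0.04,0,0,0,1],[0,0,0.08,0,0,0,1],[0,0,0.1,0,0,0,1],[0.006,0,0.102,0,0,0,1],[0.012,0,0.105,0,0,0,1],[0.017,0,0.108,0,0,0,1],[0.022,0,0.114,0,0,0,1],[0.027,0,0.121,0,0,0,1],[0.032,0,0.128,0,0,0,1],[0.037,0,0.135,0,0,0,1],[0.042,0,0.142,0,0,0,1],[0.047,0,0.149,0,0,0,1]]]'
python3 -m inch '[[[0.005,0,0.007,0,0,0,1],[0.01,0,0.014,0,0,0,1],[0.015,0,0.021,0,0,0,1],[0.02,0,0.028,0,0,0,1],[0.025,0,0.035,0,0,0,1],[0.03,0,0.042,0,0,0,1],[0.035,0,0.049,0,0,0,1],[0.039,0,0.054,0,0,0,1],[0.042,0,0.057,0,0,0,1],[0.044,0,0.059,0,0,0,1],[0.044,0,0.06,0,0,0,1],[0.044,0,0.061,0,0,0,1]]]'
python3 - <<'E'
from h import *
from workcell import arm
s=arm.read_state();print(rel(s),s["ft_force"])
c=arm.camera("side");cv2.imwrite("pics/s2.png",cv2.resize(c["image"][120:260,200:340],None,fx=4,fy=4,interpolation=2))
E
```

```text
time_s: 2.55
tcp_pos: [542.1, 116.1, 163.6]
tool_rot: [[0.995, -0.103, -0.0], [-0.103, -0.995, -0.0], [-0.0, 0.0, -1.0]]
ft_force: [-0.2, -0.2, 0.8]
gripper_width: -0.4
time_s: 3.75
tcp_pos: [585.8, 111.6, 103.5]
tool_rot: [[0.995, -0.103, 0.001], [-0.103, -0.995, 0.0], [0.001, -0.0, -1.0]]
ft_force: [0.8, -0.1, 0.2]
gripper_width: -0.3
[105.1  -0.3  81.5] [ 0.80024253 -0.06637453  0.21168102]
```

View pics/s2.png

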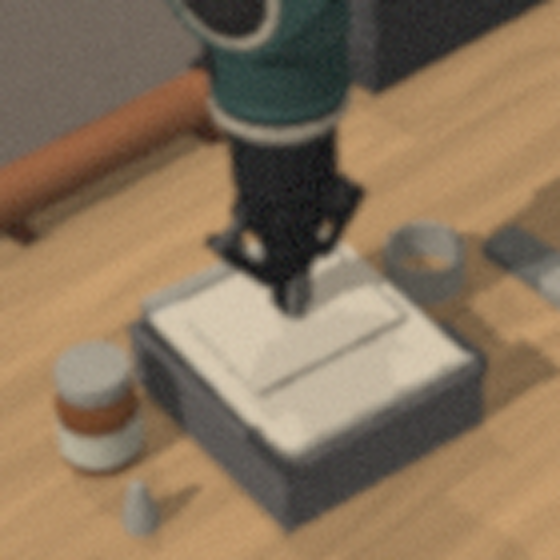

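The flap is nearly flat under the fingertips (290,310), with the shoulder line running from (265,390) to (405,318). Now press to contact.

```bash
python3 -m inch '[[[0,0,0.003,0,0,0,1],[0,0,0.006,0,0,0,1],[0,0,0.008,0,0,0,1],[0,0,0.009,0,0,0,1],[0,0,0.009,0,0,0,1]]]'
```

```text
time_s: 4.3
tcp_pos: [585.5, 111.7, 94.3]
tool_rot: [[0.995, -0.103, -0.0], [-0.103, -0.995, 0.0], [-0.0, 0.0, -1.0]]
ft_force: [0.5, 0.1, 4.1]
gripper_width: 0.1
```

```bash
python3 -m inch '[[[-0.008,0,0.001,0,0,0,1],[-0.016,0,0.001,0,0,0,1],[-0.024,0,0.001,0,0,0,1],[-0.032,0,0.001,0,0,0,1],[-0.04,0,0.001,0,0,0,1],[-0.048,0,0.001,0,0,0,1],[-0.056,0,0.001,0,0,0,1],[-0.064,0,0.001,0,0,0,1],[-0.07,0,0.001,0,0,0,1],[-0.07,0,0.003,0,0,0,1],[-0.07,0,0.005,0,0,0,1]]]'
python3 - <<'E'
from h import *
from workcell import arm
s=arm.read_state();print(rel(s),s["ft_force"])
c=arm.camera("side");cv2.imwrite("pics/s3.png",cv2.resize(c["image"][140:260,210:330],None,fx=5,fy=5,interpolation=2))
E
```

```text
time_s: 5.4
tcp_pos: [515.4, 118.9, 88.9]
tool_rot: [[0.995, -0.103, -0.001], [-0.103, -0.995, -0.0], [-0.001, 0.0, -1.0]]
ft_force: [-2.8, 0.8, 1.8]
gripper_width: -0.0
[34.3 -0.4 66.9] [-2.79254003  0.81852046  1.76960833]
```

View pics/s3.png

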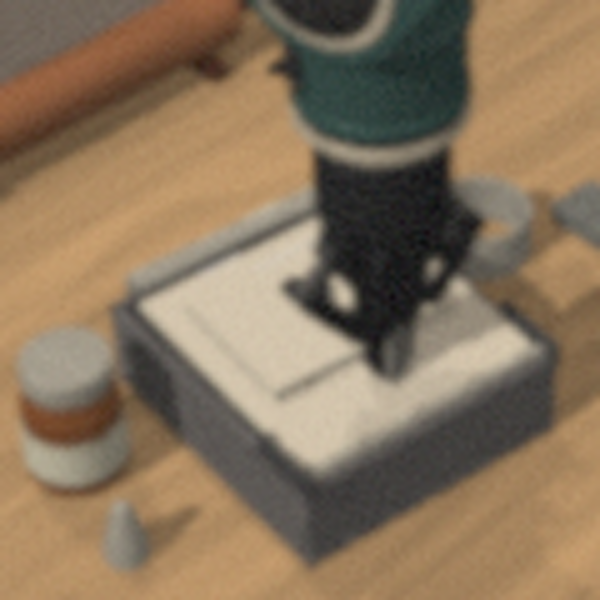

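```bash
python3 -m inch '[[[-0.001,0,0.001,0,0,0,1],[-0.001,0,0.002,0,0,0,1],[-0.001,0,0.003,0,0,0,1],[-0.001,0,0.003,0,0,0,1]]]'
```

```text
time_s: 5.85
tcp_pos: [515.4, 118.9, 86.7]
tool_rot: [[0.995, -0.103, 0.001], [-0.103, -0.995, 0.0], [0.001, -0.0, -1.0]]
ft_force: [-0.2, 0.2, 11.2]
gripper_width: 0.1
```

```bash
python3 -m inch '[[[0.003,0,0,0,0,0,1],[0.006,0,0,0,0,0,1],[0.009,0,0,0,0,0,1],[0.012,0,0,0,0,0,1],[0.015,0,0,0,0,0,1],[0.018,0,0,0,0,0,1],[0.021,0,0,0,0,0,1]]]'; python3 -m inch '[[[0.002,0,0,0,0,0,1],[0.004,0,0,0,0,0,1],[0.006,0,0,0,0,0,1],[0.008,0,0,0,0,0,1]]]'
python3 - <<'E'
from h import *
from workcell import arm
s=arm.read_state();print(rel(s),s["ft_force"])
c=arm.camera("side");cv2.imwrite("pics/s4.png",cv2.resize(c["image"][140:260,210:330],None,fx=5,fy=5,interpolation=2))
E
```

```text
time_s: 6.55
tcp_pos: [536.0, 116.8, 86.7]
tool_rot: [[0.995, -0.103, 0.0], [-0.103, -0.995, 0.0], [0.0, -0.0, -1.0]]
ft_force: [-3.8, 0.3, 13.2]
gripper_width: -0.3
time_s: 6.95
tcp_pos: [542.6, 116.2, 86.4]
tool_rot: [[0.995, -0.103, -0.003], [-0.103, -0.995, 0.0], [-0.003, 0.0, -1.0]]
ft_force: [-12.9, 1.1, 18.5]
gripper_width: -0.0
[61.5 -0.3 64.4] [-12.89140309   1.05696904  18.45724602]
```

View pics/s4.png

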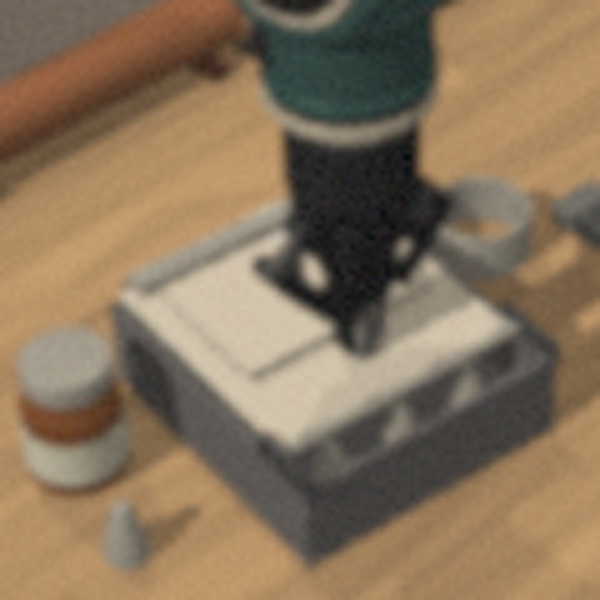

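The free edge is now beneath the lip, and the hinge-side gap is open (390,420). Push on to confirm it is at the stop.

```bash
python3 -m inch '[[[0.002,0,-0.0005,0,0,0,1],[0.004,0,-0.0005,0,0,0,1],[0.004,0,-0.0005,0,0,0,1]]]';python3 -m inch '[[[0.002,0,0,0,0,0,1],[0.004,0,0,0,0,0,1],[0.004,0,0,0,0,0,1]]]'
```

```text
time_s: 7.3
tcp_pos: [547.1, 115.7, 86.7]
tool_rot: [[0.995, -0.103, -0.002], [-0.103, -0.995, -0.0], [-0.002, 0.0, -1.0]]
ft_force: [-5.0, 0.0, 10.0]
gripper_width: -0.1
time_s: 7.6
tcp_pos: [548.1, 115.6, 86.0]
tool_rot: [[0.995, -0.102, -0.008], [-0.102, -0.995, -0.0], [-0.008, 0.001, -1.0]]
ft_force: [-25.1, 1.5, 20.9]
gripper_width: 0.4
```

25 N with almost no more travel, at rel x ≈ 67 (55 + 24 − 11 = 68 expected): that is the stop. Ease off, lift clear and look.

```bash
python3 -m inch '[[[-0.002,0,-0.001,0,0,0,1],[-0.003,0,-0.003,0,0,0,1],[-0.004,0,-0.008,0,0,0,1],[-0.005,0,-0.02,0,0,0,1],[-0.006,0,-0.05,0,0,0,1],[-0.02,0,-0.1,0,0,0,1],[-0.05,0,-0.15,0,0,0,1],[-0.08,0,-0.18,0,0,0,1],[-0.08,0,-0.2,0,0,0,1],[-0.08,0,-0.2,0,0,0,1]]]'
python3 - <<'E'
from h import *
from workcell import arm
s=arm.read_state();print(rel(s),s["ft_force"])
ims=[]
for n,(r0,c0) in(("side",(150,210)),("scene",(150,320))):
    c=arm.camera(n);ims.append(cv2.resize(c["image"][r0:r0+120,c0:c0+120],None,fx=3.3,fy=3.3,interpolation=2))
    W=cloud(c)[r0:r0+120,c0:c0+120].reshape(-1,3);x=np.cos(Y)*W[:,0]+np.sin(Y)*W[:,1]-466;y=-np.sin(Y)*W[:,0]+np.cos(Y)*W[:,1]-172
    for a in range(10,200,15):
        m=(abs(x-a)<7)&(abs(y)<55)&(W[:,2]<200);print(n,a,m.sum(),np.median(W[m,2]).round(1) if m.any() else None)
cv2.imwrite("pics/end.png",np.hstack(ims))
E
```

```text
time_s: 8.6
tcp_pos: [472.7, 123.8, 291.0]
tool_rot: [[0.995, -0.103, 0.006], [-0.103, -0.995, 0.002], [0.006, -0.003, -1.0]]
ft_force: [0.8, -0.1, -0.5]
gripper_width: 0.4
[-8.50e+00  1.00e-01  2.69e+02] [ 0.806084   -0.10596643 -0.46632336]
side 10 53 42.9
side 25 219 62.2
side 40 203 63.1
side 55 154 64.6
side 70 182 66.6
side 85 126 73.2
side 100 116 74.4
side 115 110 74.2
side 130 121 74.9
side 145 111 75.2
side 160 108 74.7
side 175 91 70.6
side 190 71 70.5
scene 10 3 63.8
scene 25 83 65.7
scene 40 88 65.8
scene 55 88 66.6
scene 70 28 69.0
scene 85 95 74.9
scene 100 93 75.0
scene 115 103 75.4
scene 130 110 75.6
scene 145 103 75.9
scene 160 140 75.8
scene 175 104 72.0
scene 190 820 40.1
```

View pics/end.png

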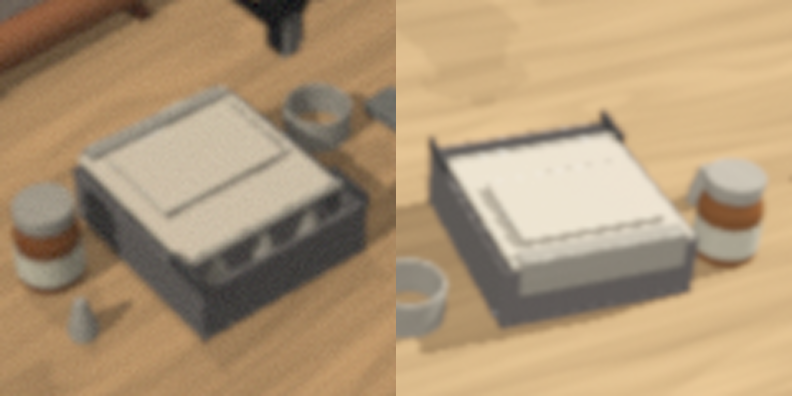

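The flap lies flat, held under the lip, and the jar, nozzle and cutter look undisturbed. Hand it in.

```bash
python3 -c "
from workcell import arm
print(arm.close_job(), arm.read_state()['time_s'])"
```

```text
the job is handed in; nothing more can be done
the job is handed in; nothing more can be done
```

The case is shut and the job is handed in at about 9 s of the 48 s allowed. With the fingers closed, I swung the flap down by its panel. Then I drew the fingertips back behind the shoulder, still pressing, and pushed the flap under the lip.

- **At the stop:** the push rose to 25 N with only about 1 mm more travel. The fingertips were within about 1 mm of where they should be for the full 24 mm, against a position estimate good to about 4 mm. I did not measure the slide again after lifting away.
- **After lifting clear:** both camera views show the flap flat and held under the lip. The depth readings agree: plate about 62–67 mm high, raised panel about 74–76 mm, with no spring-back.
- **Everything else:** the jar, nozzle and cutter look where they were. I did not recheck the brush, bowls or scraper, but the arm never went near them. No check failed.

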